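# Load the sample blocks and pump the plate press

## Task

Load every black sample block on the bench (two to four of them) into the steel tray, each standing flat in a slot of its own, then slide the loaded tray into the hand press until it is fully home against the back stop. Then give the pump lever four full strokes, each all the way down and all the way back up, and leave the lever up with the tray home and the blocks in their slots. Do not knock over the bottle, jar or beaker.

Things in the scene. Friction and masses are not known exactly. Their poses are not given: they have to be found in the camera images.
- press: hand-pumped press fixed to the bench. Origin on the bench surface (z=0), below where the tray centre comes when home; +y points out of its open mouth along the apron, the tray goes in towards -y; lever on its -x side. Base plate with apron 8 mm thick, x +-100, y -125 to 420 mm. Back stop face at y=-116
- press_mouth (a point): middle of the press mouth, press (0, 95, 20) mm. Guide rails 33 mm high over the bench, inner faces x=+-68 (4 mm play each side of the tray), y -126 to 95, flaring outwards to y=140. Head over them: x +-98, y -125 to 95 mm, 105 to 130 mm over the bench, pressing plate below it down to 93; pump block and lever fork on top at x 12 to 88, to 200 mm high
- tray: loose steel tray 128 (x) by 232 mm (y), 350 g; origin at centre of underside, +y to its grip plate. Floor 4 mm thick, rim 16 and three cross dividers 12 mm high over the underside; four slots 120 (x) by 52 mm (y) at y=-84, -28, 28, 84. Starts on the apron some 260 to 285 mm out, a little askew, and slides on it. Home: press y = 0, axes parallel to the press's
- tray_grip (a point): middle of the tray's black grip plate: upright, 12 mm thick (tray x), 72 mm long (tray y 116 to 188 mm), 4 to 48 mm above the tray's underside; this point is at tray (0, 158, 34) mm. Can be pinched from above across its thickness; sticks out of the mouth when the tray is home
- pump_lever (a joint): hinge angle of the hand lever, rad: 0 = all the way up (stop), grows as it is pushed down, 0.75 = all the way down (stop). A spring returns it up when released; at the grip it takes about 5 N at the top and 10 N at the bottom, more if pushed fast. It points to the press's -x, rising (0.55 - value) rad above level
- pump_lever_hinge (a point): pivot of the lever, 175 mm above the bench, at press (40, 0, 175) mm; the lever turns in the press's xz plane, axis along the press's y
- pump_lever_grip (a point): middle of the black rubber grip of the lever, on its axis, 165 mm from the pivot; the grip is a round bar 26 mm in diameter and 72 mm long (123 to 195 mm from the pivot). May be pinched from above across it or pushed down from above
- block1: black sample block with white wells, 104 (x) by 42 (y) by 28 mm high, with an upright lifting fin along its middle, 70 mm long (x), 12 mm thick (y), 28 to 60 mm above the underside; 90 to 170 g. Origin at centre of underside, z up. Any slot, either way round; its x lies along tray x in a slot. May be absent (None)
- block2: black sample block with white wells, 104 (x) by 42 (y) by 28 mm high, with an upright lifting fin along its middle, 70 mm long (x), 12 mm thick (y), 28 to 60 mm above the underside; 90 to 170 g. Origin at centre of underside, z up. Any slot, either way round; its x lies along tray x in a slot. May be absent (None)
- block3: black sample block with white wells, 104 (x) by 42 (y) by 28 mm high, with an upright lifting fin along its middle, 70 mm long (x), 12 mm thick (y), 28 to 60 mm above the underside; 90 to 170 g. Origin at centre of underside, z up. Any slot, either way round; its x lies along tray x in a slot. May be absent (None)
- block4: black sample block with white wells, 104 (x) by 42 (y) by 28 mm high, with an upright lifting fin along its middle, 70 mm long (x), 12 mm thick (y), 28 to 60 mm above the underside; 90 to 170 g. Origin at centre of underside, z up. Any slot, either way round; its x lies along tray x in a slot. May be absent (None)
- bottle: bystander, amber glass bottle with white cap, 52 mm diameter, 100 mm tall; origin at the centre of its underside, z up; leave it standing
- jar: bystander, white jar, 60 mm diameter, 75 mm tall; origin at the centre of its underside, z up; leave it standing
- beaker: bystander, clear beaker, 64 mm diameter, 85 mm tall; origin at the centre of its underside, z up; leave it standing
Not all that is in view belongs to the job. Leave any yellow look-alike of the block4 alone.

How it is judged (in metres and radians):
On the way, in this order (a step that is already met when the one before it is completed fails the run):
1. every sample block on the bench stands flat in a slot of its own in the tray, the tray still out of the press (x of block1 in the frame of tray between -0.012 and 0.012 m and y of block1 in the frame of tray between -0.096 and 0.096 m and z of block1 in the frame of tray between -0.002 and 0.0085 m and angle between each of block1, block2, block3, block4's own z axis and vertical below 0.09 rad and x of block2 in the frame of tray between -0.012 and 0.012 m and y of block2 in the frame of tray between -0.096 and 0.096 m and z of block2 in the frame of tray between -0.002 and 0.0085 m and x of block3 in the frame of tray between -0.012 and 0.012 m and y of block3 in the frame of tray between -0.096 and 0.096 m and z of block3 in the frame of tray between -0.002 and 0.0085 m and x of block4 in the frame of tray between -0.012 and 0.012 m and y of block4 in the frame of tray between -0.096 and 0.096 m and z of block4 in the frame of tray between -0.002 and 0.0085 m and y of tray in the frame of press between 0.12 and 0.6 m), for 0.2 s.
2. the loaded tray is in the press, fully home against the back stop (x of block1 in the frame of tray between -0.012 and 0.012 m and y of block1 in the frame of tray between -0.096 and 0.096 m and z of block1 in the frame of tray between -0.002 and 0.0085 m and angle between each of block1, block2, block3, block4's own z axis and vertical below 0.09 rad and x of block2 in the frame of tray between -0.012 and 0.012 m and y of block2 in the frame of tray between -0.096 and 0.096 m and z of block2 in the frame of tray between -0.002 and 0.0085 m and x of block3 in the frame of tray between -0.012 and 0.012 m and y of block3 in the frame of tray between -0.096 and 0.096 m and z of block3 in the frame of tray between -0.002 and 0.0085 m and x of block4 in the frame of tray between -0.012 and 0.012 m and y of block4 in the frame of tray between -0.096 and 0.096 m and z of block4 in the frame of tray between -0.002 and 0.0085 m and y of tray in the frame of press between -0.01 and 0.007 m and x of tray in the frame of press between -0.012 and 0.012 m and angle between the y axis of tray and the y axis of press, either way round below 0.08 rad and angle between tray's own z axis and vertical below 0.06 rad), for 0.2 s.
3. first stroke: lever all the way down, the tray home (value of joint pump_lever above 0.68 rad and y of tray in the frame of press between -0.01 and 0.007 m and x of tray in the frame of press between -0.012 and 0.012 m and angle between the y axis of tray and the y axis of press, either way round below 0.08 rad and angle between tray's own z axis and vertical below 0.06 rad), for 0.05 s.
4. first stroke: lever all the way back up (value of joint pump_lever below 0.07 rad), for 0.05 s.
5. second stroke: lever all the way down, the tray home (all of step 3), for 0.05 s.
6. second stroke: lever all the way back up (value of joint pump_lever below 0.07 rad), for 0.05 s.
7. third stroke: lever all the way down, the tray home (all of step 5), for 0.05 s.
8. third stroke: lever all the way back up (value of joint pump_lever below 0.07 rad), for 0.05 s.
9. fourth stroke: lever all the way down, the tray home (all of step 7), for 0.05 s.
10. fourth stroke: lever all the way back up (value of joint pump_lever below 0.07 rad), for 0.05 s.
At the end, for the whole second after the job is handed in: Every block present stands flat (within 5 deg) on the tray's floor in a slot of its own, the tray is flat in the press within 7 mm of the back stop and square to it within 4.5 deg, all are at rest, and the lever is up (below 0.07 rad) (all of step 2 and linear speed of each of block1, block2, block3, block4, tray below 0.02 m/s and value of joint pump_lever below 0.07 rad); the robot touches nothing.
It fails at once if the bottle, jar or beaker is knocked over (angle between any of bottle, jar, beaker's own z axis and vertical above 0.6 rad).
Of block1, block2, block3, block4 only 2 to 4 are there at a start; the rules pass over those that are not, and their reading is None.
At some moment in a run one of block1, block2, block3, block4 may be knocked a few centimetres aside while the robot is not near it.
It also fails if it takes over 210 s, if anything falls off the work surface, if the arm or the gripper's body presses on something with over 40 N, if the wrist force passes 120 N, or if a joint passes its speed limit or range.

## Robot

A 7-joint arm with a two-finger parallel gripper is mounted at the origin on the work surface. World frame = base frame: x ahead of the robot, y to its left, z up, the work surface at z = 0. Lengths are in mm, angles in rad, forces in N, time in s.
With the tool pointing down it reaches from about 400 to 875 mm from the base axis. Payload 4.4 kg.
Tool frame: the origin (TCP) lies at the very end of the fingers, on their centre line; the grasp point (between the pads) lies 19 mm behind it; y points along the fingers, z is the direction in which the jaws open and shut, and the axes are right-handed (so a half turn about y gives the same grasp; the last joint's range is limited). The gripper opens to 85 mm and grips with 20 to 120 N. Pads are 22 mm wide; open, the fingers measure 114 mm over their backs; the gripper's body (76 mm by 85 mm) begins 54 mm behind the grasp point. The pads swing forward as they close: fully open they stand 13 mm farther back than shut.
Start: joints at [1.119, 0.628, 0.038, 1.517, -0.027, 0.996, -0.02], TCP at [244.623, -602.227, 231.313] pointing down, gripper open.
Joint ranges: [-3.06, 3.06], [-0.37, 2.12], [-1.25, 1.32], [0.18, 2.47], [-1.1, 4.24], [0.23, 1.98], [-2.94, 2.94]. Speed limits (rad/s): [2.57, 2.57, 3.14, 3.14, 3.14, 3.14, 3.14].

## Interface

Orientations are given as [roll, pitch, yaw] about the fixed x, y, z axes, in that order (R = Rz(yaw) Ry(pitch) Rx(roll)).
In Python, from cell import * gives the robot as it stands.
- The arm moves only by the tool apply_moves, never from a script. Its argument "targets" is a list of rows, each a list of 6 numbers: the shift along the tool's x, y, z in units of 40 mm (1.0 is 40 mm), then the turn, a rotation vector about the tool's x, y, z in units of 8 degrees (1.0 is 8 degrees). A call has 1 to 12 rows; each row shifts and turns the commanded pose from where the row before left it, along the tool's axes as they then stand; what a row does not reach is not made up. A row lasts 1/8 s, in which the tool goes at most 62.5 mm and 10.7 degrees, less where a joint would pass 70% of its speed; a pose out of reach is approached as far as the arm can. A call is refused whole if a number of a shift passes 1 or a number of a turn 1, either way. A call with a gripper value outside its range is refused whole. "jaw" is the gripper command: -1 is shut, 1 is fully open, values between are in proportion, set as the call begins (left out, the last holds). The fingers move at their own pace and stop on an object; the grip force is fixed at half the most. Time passes only in rows, so rows that do not move let the fingers close. It gives the time, the measured TCP pose, the force and the opening at its end, in the units of the state.
- read_state(): the state, without advancing time (a new reading comes with each control period).
- get_image(name): name is "scene" or "top" or "wrist"; returns the picture (400x640x3 uint8, red, green, blue); there is no depth.
- calibration(name): a dict with "fx", "fy", "cx", "cy" (pixels), "world_from_camera" (4x4, takes a point from camera to world coordinates). Camera axes: x right, y down, z forward; pixel columns grow to the right and rows downward; lengths in mm; the calibration is good to about 2 mm. A picture is of the moment at which its call begins: read the wrist's pose just before it. calibration takes no time and is no camera call; for the wrist camera it gives the pose at the moment of the call.
- finish_job(): hands the job in, once; it reports no verdict.
The state is a dict: "clock": time; "qpos": joint angles; "qd": joint speeds; "tau": joint torques, N m; "eef_pos": TCP position; "tool_rot": TCP orientation; "force": force on the tool from outside, world axes, zero at the start; "torque": the same for the moment, N m; "width": finger opening in mm.
Only numpy, scipy, OpenCV 4.12 (cv2) and the standard library are available. Lean on these libraries where they do the work, as an engineer would, in place of code of your own. Each camera call takes 0.05 s, during which the arm holds its last target. There are 200 camera calls.

## Working session

There is one attempt and no reset: what is moved stays moved. The work goes in short steps, Python scripts to look and compute and a tool call to move; the robot and the scene stay as the last step left them, time stands still between calls to the robot, and variables do not carry over. Pictures are saved under pics/ and viewed, about 12 in all and at most 16, crops included, and the job is handed in when it is done.

Besides the shell and the picture viewer there is one more tool, called after "Call:" as a command line: name --pt "numbers of a row" for each row, then --argument value for the rest. apply_moves: Moves the arm, as the interface text tells. Its arguments: {"type":"object","properties":{"targets":{"type":"array"},"jaw":{"type":"number"}},"required":["targets"]}

```bash
ls; mkdir -p pics
python3 - <<'E'
from cell import *
import cv2
s=read_state();print(s)
for n in("top","scene"):
    im=get_image(n);cv2.imwrite(f"pics/{n}0.png",im[:,:,::-1]);c=calibration(n);print(n,c)
E
```

```text
pics
{'clock': 0.0, 'qpos': array([ 1.11923652,  0.62934222,  0.03847621,  1.51836011, -0.02695333,
        0.99630042, -0.01998189]), 'qd': array([ 0.00097634, -0.00065661, -0.00058357,  0.00184184, -0.00041698,
       -0.00183756, -0.0001563 ]), 'tau': array([ 1.08169967e-03, -5.63405800e+01,  1.22634351e+00, -1.93445796e+01,
        1.10841476e-02,  1.06432577e-02,  6.01275318e-06]), 'eef_pos': array([ 244.33328201, -601.66012729,  230.39479164]), 'tool_rot': array([-1.57268616e+00, -8.38665805e-05, -2.75581680e+00]), 'force': array([ 0.34004215,  0.09466961, -0.19608025]), 'torque': array([-0.04273106, -0.00243136,  0.04363165]), 'width': 84.9894271723553}
top {'fx': 469.4062257578985, 'fy': 469.4062257578985, 'cx': 317.9293408287335, 'cy': 194.52393480460236, 'world_from_camera': array([[ 4.78654976e-03, -9.80763083e-01,  1.95143190e-01,
         3.52274907e+02],
       [-9.99980312e-01, -5.48632796e-03, -3.04562203e-03,
         3.39213256e+01],
       [ 4.05765320e-03, -1.95124770e-01, -9.80770034e-01,
         1.17378628e+03],
       [ 0.00000000e+00,  0.00000000e+00,  0.00000000e+00,
         1.00000000e+00]])}
scene {'fx': 447.7627359704027, 'fy': 447.7627359704027, 'cx': 316.8895688432839, 'cy': 191.92522522050186, 'world_from_camera': array([[-5.16613548e-01,  6.69311555e-01, -5.33977982e-01,
         1.21680418e+03],
       [ 8.56171424e-01,  4.10370529e-01, -3.13953057e-01,
         4.46951675e+02],
       [ 8.99641874e-03, -6.19369092e-01, -7.85048402e-01,
         1.15591785e+03],
       [ 0.00000000e+00,  0.00000000e+00,  0.00000000e+00,
         1.00000000e+00]])}
```

View pics/top0.png

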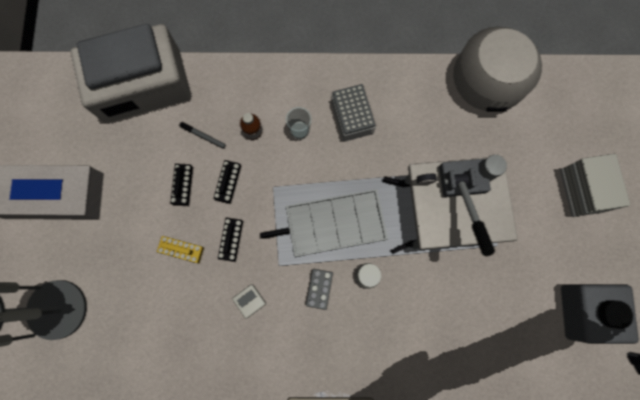

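View pics/scene0.png

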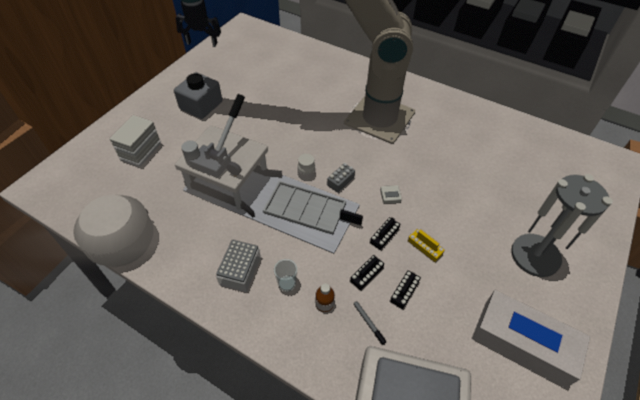

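The top view shows three black blocks near (181,184), (228,181) and (231,239), and a yellow look-alike at (180,249). The tray is at (335,224), the press at (463,205) and the lever grip at (483,237). I'll zoom in, partly to check the dark item at (320,288).

```bash
cat > h.py <<'E'
import numpy as np, cv2
from scipy.spatial.transform import Rotation as R
def ray(c,u,v):
    T=c["world_from_camera"];d=T[:3,:3]@[(u-c["cx"])/c["fx"],(v-c["cy"])/c["fy"],1];return T[:3,3],d
def p2w(c,u,v,z):
    o,d=ray(c,u,v);return o+d*(z-o[2])/d[2]
def w2p(c,p):
    T=c["world_from_camera"];q=(np.atleast_2d(p)-T[:3,3])@T[:3,:3]
    return np.c_[c["fx"]*q[:,0]/q[:,2]+c["cx"],c["fy"]*q[:,1]/q[:,2]+c["cy"]]
E
python3 - <<'E'
import cv2,numpy as np
im=cv2.imread("pics/top0.png")
def crop(im,x0,y0,x1,y1,s,n):
    c=cv2.resize(im[y0:y1,x0:x1],None,fx=s,fy=s,interpolation=cv2.INTER_CUBIC)
    c=np.clip(255*(c/255.)**.6,0,255).astype('u1')
    cv2.imwrite(n,c)
crop(im,260,140,520,310,3,"pics/c1.png")
crop(im,150,145,350,310,4,"pics/c2.png")
E
```

```text
(no output)
```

View pics/c1.png

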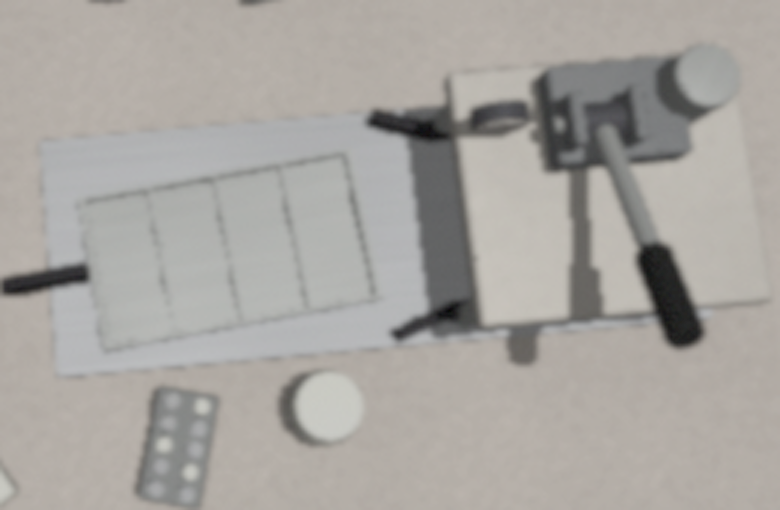

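View pics/c2.png

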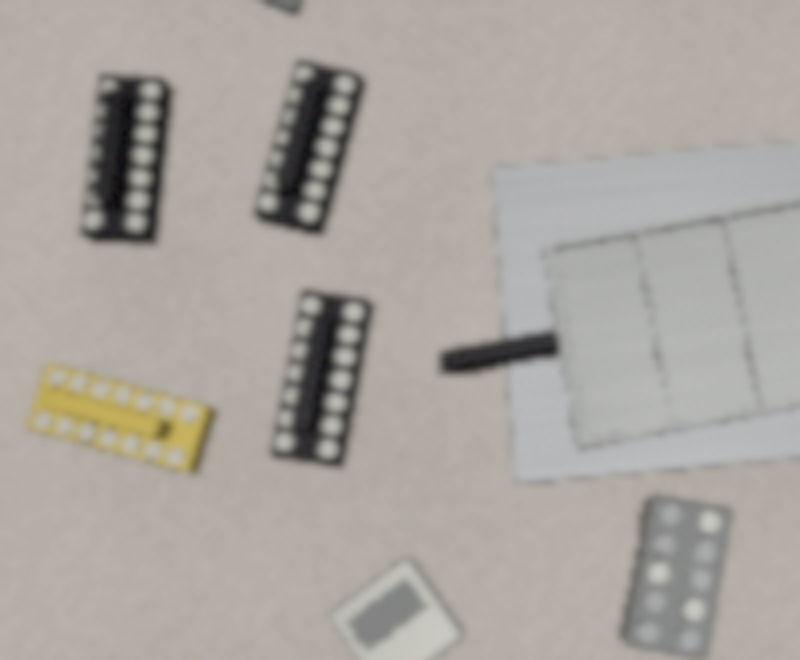

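Three black blocks are confirmed. The grey item at (320,288) has no fin and isn't black, so I'll leave it. Next I'll fit poses from the visible corners.

```bash
cat >> h.py <<'E'
from scipy.optimize import least_squares
def place(p,L):
    c,s=np.cos(p[2]),np.sin(p[2]);L=np.asarray(L,float)
    return np.c_[p[0]+c*L[:,0]-s*L[:,1],p[1]+s*L[:,0]+c*L[:,1],L[:,2]]
def fit(c,L,px,p0):
    r=least_squares(lambda p:(w2p(c,place(p,L))-px).ravel(),p0,x_scale=[100,100,1]);return r.x,r.fun.reshape(-1,2)
def rows(goal,yaw=None,n=None,mm=36.,s=None):
    "rows from measured pose to goal xyz (tool down) and tool-x yaw"
    from cell import read_state
    s=s or read_state();p=s["eef_pos"];Rm=R.from_euler('xyz',s["tool_rot"])
    x=Rm.apply([1,0,0]);y0=np.arctan2(x[1],x[0])
    dy=0 if yaw is None else (yaw-y0+np.pi)%(2*np.pi)-np.pi
    D=np.array(goal)-p
    Rg=R.from_euler('xyz',[-np.pi/2,0,y0+dy])
    rv=(Rm.inv()*Rg).as_rotvec()
    n=n or max(1,int(np.ceil(max(np.linalg.norm(D)/mm,np.degrees(np.linalg.norm(rv))/7.5))))
    out=[];Rk=Rm
    for k in range(n):
        out.append([round(float(v),2) for v in (*(Rk.inv().apply(D/n)/40),*(np.degrees(rv/n)/8))]);Rk=Rk*R.from_rotvec(rv/n)
    return out
E
python3 - <<'E'
from h import *
from cell import calibration
c=calibration("top")
P=lambda a,x0,y0,s:np.array([(x0+(x+.5)/s-.5,y0+(y+.5)/s-.5) for x,y in a])
px=P([(450,73),(738,66),(480,327),(768,298),(40,140),(60,375)],260,140,3)
p,r=fit(c,[(98,95,130),(98,-125,130),(-98,95,130),(-98,-125,130),(100,420,8),(-100,420,8)],px,[500,-300,0]);print("press",p,r.round(1).tolist())
px=P([(80,202),(346,155),(376,297),(104,350),(5,285)],260,140,3)
for a,b,z in((64,116,16),(60,110,4),(60,110,16)):
    t,r=fit(c,[(a,b,z),(a,-b,z),(-a,-b,z),(-a,b,z),(0,188,48)],px,[500,-50,0]);print("tray",t,r.round(1).tolist())
for n,q in dict(A=[(100,77),(170,82),(152,242),(83,236)],B=[(298,62),(362,75),(321,232),(257,216)],C=[(304,290),(371,298),(342,465),(273,457)]).items():
    b,r=fit(c,[(52,21,28),(52,-21,28),(-52,-21,28),(-52,21,28)],P(q,150,145,4),[500,200,0]);print(n,b,r.round(1).tolist(),np.hypot(b[0],b[1]))
for n,(u,v,z) in dict(bottle=(250,120,100),jar=(369,273,75),beaker=(298,117,85),lever=(483,237,261)).items(): print(n,p2w(c,u,v,z))
print("in press:",[ (place(-np.array([0,0,p[2]]),[(t[0]-p[0],t[1]-p[1],0)])).round(1)],"lever",place(p,[(-100.7,0,261),(-122,0,142)]))
E
```

```text
press [ 5.41831224e+02 -2.82650173e+02  8.19024015e-02] [[0.1, 0.4], [-1.2, -4.3], [0.2, 1.1], [2.3, 3.1], [0.2, -0.9], [-1.7, 0.0]]
tray [ 5.11062201e+02 -1.43617946e+01  1.87204934e-01] [[-0.9, -0.8], [1.2, -1.5], [1.8, 1.1], [-0.1, 0.5], [-1.8, 0.4]]
tray [ 5.12159545e+02 -1.47010785e+01  1.88992803e-01] [[2.1, 0.8], [-1.4, 0.9], [-1.5, -0.1], [2.4, -1.6], [-1.7, 0.1]]
tray [ 5.10807952e+02 -1.43296104e+01  1.86520841e-01] [[1.7, 0.4], [-0.8, 0.6], [-0.9, 0.1], [2.0, -1.4], [-1.9, 0.5]]
A [ 6.04478645e+02  3.71831934e+02 -4.83878317e-02] [[0.5, -0.2], [-0.3, -0.6], [-0.3, 0.1], [0.1, 0.7]] 709.6854374777959
B [ 6.13437212e+02  2.57850998e+02 -2.11728549e-01] [[0.0, -0.5], [0.2, -0.3], [0.1, 0.1], [-0.3, 0.6]] 665.4264418867845
C [ 4.68830113e+02  2.43796650e+02 -1.33242306e-01] [[-0.1, -0.4], [-0.0, -0.0], [-0.0, 0.4], [0.1, -0.0]] 528.4302045388661
bottle [747.90183875 194.96561418 100.        ]
jar [386.65946232 -88.39289999  75.        ]
beaker [761.88646042  80.18975206  85.        ]
lever [ 451.22409743 -291.27015999  261.        ]
in press: [array([[ -9., 270.,   0.]])] lever [[ 441.4687834  -290.88852715  261.        ]
 [ 420.24018371 -292.63109858  142.        ]]
```

The tray is about 270 mm out and roughly 0.1 rad askew to the press. All three blocks are in reach. I'll go high over the lever and then across towards block C, at around (469,244).

Run:
```python
from h import *
import json
print(json.dumps(rows((420,-350,390),-1.9,n=10,)))
```

```text
[[-0.64, -0.4, -0.42, 0.0, -0.61, -0.0], [-0.68, -0.4, -0.36, 0.0, -0.61, -0.0], [-0.71, -0.4, -0.3, 0.0, -0.61, -0.0], [-0.73, -0.4, -0.24, 0.0, -0.61, -0.0], [-0.75, -0.4, -0.18, 0.0, -0.61, -0.0], [-0.76, -0.4, -0.11, 0.0, -0.61, -0.0], [-0.77, -0.4, -0.05, 0.0, -0.61, -0.0], [-0.77, -0.4, 0.02, 0.0, -0.61, -0.0], [-0.76, -0.4, 0.08, 0.0, -0.61, -0.0], [-0.75, -0.4, 0.15, 0.0, -0.61, -0.0]]
```

Call:
apply_moves --pt "-0.64 -0.4 -0.42 0 -0.61 0" --pt "-0.68 -0.4 -0.36 0 -0.61 0" --pt "-0.71 -0.4 -0.3 0 -0.61 0" --pt "-0.73 -0.4 -0.24 0 -0.61 0" --pt "-0.75 -0.4 -0.18 0 -0.61 0" --pt "-0.76 -0.4 -0.11 0 -0.61 0" --pt "-0.77 -0.4 -0.05 0 -0.61 0" --pt "-0.77 -0.4 0.02 0 -0.61 0" --pt "-0.76 -0.4 0.08 0 -0.61 0" --pt "-0.75 -0.4 0.15 0 -0.61 0" --jaw 1

```text
clock: 1.35
eef_pos: [422.2, -348.9, 392.4]
tool_rot: [-1.571, -0.0, -1.898]
force: [0.6, -0.8, 0.5]
width: 85.4
```

Run:
```python
from h import *
import json
from cell import read_state
print(read_state()["qpos"])
print(json.dumps(rows((500,-30,400),-1.35,n=10)))
```

```text
[ 0.79809032  0.34348952 -0.22805425  1.55340889  0.08022027  1.25365943
  0.23019284]
[[-0.82, -0.02, -0.07, -0.0, -0.39, 0.0], [-0.82, -0.02, -0.03, -0.0, -0.39, 0.0], [-0.82, -0.02, 0.02, -0.0, -0.39, 0.0], [-0.82, -0.02, 0.06, -0.0, -0.39, 0.0], [-0.81, -0.02, 0.11, -0.0, -0.39, 0.0], [-0.81, -0.02, 0.15, -0.0, -0.39, 0.0], [-0.8, -0.02, 0.2, -0.0, -0.39, 0.0], [-0.79, -0.02, 0.24, -0.0, -0.39, 0.0], [-0.77, -0.02, 0.28, -0.0, -0.39, 0.0], [-0.75, -0.02, 0.32, -0.0, -0.39, 0.0]]
```

Call:
apply_moves --pt "-0.82 -0.02 -0.07 0 -0.39 0" --pt "-0.82 -0.02 -0.03 0 -0.39 0" --pt "-0.82 -0.02 0.02 0 -0.39 0" --pt "-0.82 -0.02 0.06 0 -0.39 0" --pt "-0.81 -0.02 0.11 0 -0.39 0" --pt "-0.81 -0.02 0.15 0 -0.39 0" --pt "-0.8 -0.02 0.2 0 -0.39 0" --pt "-0.79 -0.02 0.24 0 -0.39 0" --pt "-0.77 -0.02 0.28 0 -0.39 0" --pt "-0.75 -0.02 0.32 0 -0.39 0"

```text
clock: 2.6
eef_pos: [500.5, -30.1, 398.8]
tool_rot: [-1.572, -0.0, -1.356]
force: [-0.7, -0.1, -0.4]
width: 85.4
```

Run:
```python
from h import *
import json
from cell import *
s=read_state();c=calibration("wrist");im=get_image("wrist")
np.savez("w1.npz",im=im,**c);print(s["eef_pos"],s["qd"].round(3),c)
cv2.imwrite("pics/w1.png",np.clip(255*(im[:,:,::-1]/255.)**.7,0,255).astype('u1'))
print(json.dumps(rows((469,244,250),-0.133,n=12,s=s)))
```

```text
[500.4941376  -30.10421494 398.80779684] [-0.393  0.09  -0.194 -0.112  0.089  0.055 -0.16 ] {'fx': 314.23690403801976, 'fy': 314.23690403801976, 'cx': 316.44462984875827, 'cy': 202.72781638593963, 'world_from_camera': array([[ 9.77378499e-01,  2.04095883e-01,  5.54629661e-02,
         4.86198915e+02],
       [ 2.11489437e-01, -9.40820650e-01, -2.64818281e-01,
         3.59135115e+01],
       [-1.86761708e-03,  2.70557525e-01, -9.62701998e-01,
         5.41980029e+02],
       [ 0.00000000e+00,  0.00000000e+00,  0.00000000e+00,
         1.00000000e+00]])}
[[-0.57, 0.31, 0.06, 0.0, -0.73, -0.0], [-0.56, 0.31, 0.12, 0.0, -0.73, -0.0], [-0.55, 0.31, 0.17, 0.0, -0.73, -0.0], [-0.53, 0.31, 0.23, 0.0, -0.73, -0.0], [-0.5, 0.31, 0.28, 0.0, -0.73, -0.0], [-0.47, 0.31, 0.33, 0.0, -0.73, -0.0], [-0.44, 0.31, 0.38, 0.0, -0.73, -0.0], [-0.39, 0.31, 0.42, 0.0, -0.73, -0.0], [-0.35, 0.31, 0.46, 0.0, -0.73, -0.0], [-0.3, 0.31, 0.49, 0.0, -0.73, -0.0], [-0.25, 0.31, 0.52, 0.0, -0.73, -0.0], [-0.2, 0.31, 0.54, 0.0, -0.73, -0.0]]
```

View pics/w1.png

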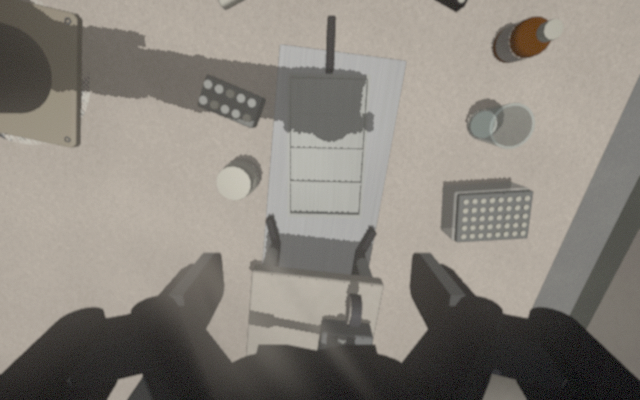

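The wrist view shows the tray rim from about (291,76) to (360,214) with dividers at rows 148 and 181. The grip end is at (332,16), the apron corners at (281,45) and (405,61), and the head front edge runs (251,268)–(383,283). I'll refit and go on.

Call:
apply_moves --pt "-0.57 0.31 0.06 0 -0.73 0" --pt "-0.56 0.31 0.12 0 -0.73 0" --pt "-0.55 0.31 0.17 0 -0.73 0" --pt "-0.53 0.31 0.23 0 -0.73 0" --pt "-0.5 0.31 0.28 0 -0.73 0" --pt "-0.47 0.31 0.33 0 -0.73 0" --pt "-0.44 0.31 0.38 0 -0.73 0" --pt "-0.39 0.31 0.42 0 -0.73 0" --pt "-0.35 0.31 0.46 0 -0.73 0" --pt "-0.3 0.31 0.49 0 -0.73 0" --pt "-0.25 0.31 0.52 0 -0.73 0" --pt "-0.2 0.31 0.54 0 -0.73 0"

```text
clock: 4.15
eef_pos: [471.4, 244.2, 249.6]
tool_rot: [-1.571, -0.0, -0.13]
force: [0.6, -0.0, -0.6]
width: 84.9
```

Run:
```python
from h import *
from cell import *
c=dict(np.load("w1.npz"))
t,r=fit(c,[(64,-116,16),(-64,-116,16),(-64,116,16),(64,116,16),(0,188,48),(0,0,12),(0,-56,12)],np.array([(360,214),(290,212),(291,76),(367,80),(332,16),(326,148),(325,181)],float),[510,-14,.18]);print("tray",t,r.round(1).tolist())
p,r=fit(c,[(98,95,130),(-98,95,130),(100,420,8),(-100,420,8)],np.array([(383,283),(251,268),(405,61),(281,45)],float),[540,-280,.08]);print("press",p,r.round(1).tolist())
s=read_state();c=calibration("wrist");im=get_image("wrist")
np.savez("w2.npz",im=im,**c);print(s["eef_pos"],s["qd"].round(3))
cv2.imwrite("pics/w2.png",np.clip(255*(im[:,:,::-1]/255.)**.6,0,255).astype('u1'))
```

```text
tray [ 5.13587786e+02 -1.54999459e+01  1.86674994e-01] [[0.6, 2.9], [-2.1, 3.0], [-2.8, -2.6], [3.2, -4.3], [0.0, 0.5], [0.5, 1.2], [0.4, 1.1]]
press [ 5.43597194e+02 -2.82062820e+02  8.85753301e-02] [[0.6, 1.7], [-0.7, 1.6], [1.7, -0.6], [-1.6, -2.0]]
[471.3815158  244.15987436 249.63437172] [-0.31   0.26  -0.122 -0.031  0.286 -0.081  0.248]
```

View pics/w2.png

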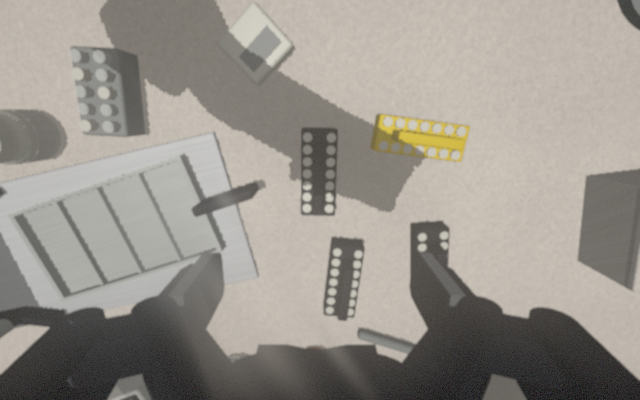

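The wrist view shows block C with corners (303,128) to (335,214), block B around (344,278), and block A under a finger at (430,238). The yellow look-alike is at (420,137), clear of C.

Run:
```python
from h import *
import json
c=dict(np.load("w2.npz"))
L=[(52,21,28),(52,-21,28),(-52,-21,28),(-52,21,28)]
for n,q in dict(C=[(335,214),(301,214),(303,128),(337,128)],B=[(353,318),(324,316),(333,238),(363,240)]).items():
    b,r=fit(c,L,np.array(q,float),[500,250,-.1]);print(n,b,r.round(1).tolist())
    if n=="C":C=b
s={'eef_pos':np.array([471.4,244.2,249.6]),'tool_rot':[-1.571,0,-.13]}
from cell import read_state
s=read_state()
print(s["eef_pos"]);print(json.dumps(rows((C[0],C[1],110),C[2])))
```

```text
C [ 4.69142920e+02  2.46370345e+02 -1.49497022e-01] [[0.3, 1.2], [-0.1, 0.6], [-1.7, -1.1], [1.5, -0.4]]
B [ 6.11223396e+02  2.59408528e+02 -2.19797148e-01] [[1.4, -3.0], [-0.8, -3.4], [-2.0, 2.5], [1.4, 3.2]]
[469.72072634 247.50514481 248.51656454]
[[-0.0, 0.87, -0.01, -0.01, 0.05, -0.0], [-0.0, 0.87, -0.01, -0.01, 0.05, -0.0], [-0.0, 0.87, -0.01, -0.01, 0.05, -0.0], [-0.0, 0.87, -0.01, -0.01, 0.05, -0.0]]
```

Call:
apply_moves --pt "-0.02 0.9 -0.05 0 0.05 0" --pt "0 0.9 0 0 0 0" --pt "0 0.9 0 0 0 0" --pt "0 0.9 0 0 0 0" --pt "0 0.9 0 0 0 0" --pt "0 0.84 0 0 0 0" --pt "0 0 0 0 0 0" --pt "0 0 0 0 0 0"

```text
clock: 5.2
eef_pos: [470.8, 241.6, 37.7]
tool_rot: [-1.57, -0.001, -0.142]
force: [-0.1, -0.3, 1.2]
width: 85.5
```

Call:
apply_moves --pt "0 0 0 0 0 0" --pt "0 0 0 0 0 0" --pt "0 0 0 0 0 0" --pt "0 0 0 0 0 0" --pt "0 0 0 0 0 0" --pt "0 0 0 0 0 0" --jaw -1

```text
clock: 5.95
eef_pos: [470.3, 240.5, 36.8]
tool_rot: [-1.571, 0.0, -0.143]
force: [-0.2, 0.0, -0.5]
width: 10.7
```

Call:
apply_moves --pt "0 -0.8 0 0 0 0" --pt "0 -0.8 0 0 0 0" --pt "0 -0.8 0 0 0 0" --pt "0 0 0 0 0 0"

```text
clock: 6.45
eef_pos: [471.7, 241.6, 134.8]
tool_rot: [-1.568, -0.003, -0.144]
force: [-0.6, -0.0, -1.2]
width: 10.8
```

Run:
```python
from h import *
import json
from cell import *
s=read_state();print(s["width"],s["force"],s["eef_pos"])
print(json.dumps(rows((518.5,-42.5,125),.187)))
```

```text
10.847330774290821 [-0.57872464 -0.01613627 -1.21549736] [471.696903   241.58208228 134.84216012]
[[0.24, 0.03, -0.76, -0.0, -0.26, 0.0], [0.21, 0.03, -0.77, -0.0, -0.26, 0.0], [0.19, 0.03, -0.78, -0.0, -0.26, 0.0], [0.16, 0.03, -0.78, -0.0, -0.26, 0.0], [0.13, 0.03, -0.79, -0.0, -0.26, 0.0], [0.1, 0.03, -0.79, -0.0, -0.26, 0.0], [0.07, 0.03, -0.8, -0.0, -0.26, 0.0], [0.04, 0.03, -0.8, -0.0, -0.26, 0.0], [0.01, 0.03, -0.8, -0.0, -0.26, 0.0]]
```

Call:
apply_moves --pt "0.24 0.03 -0.76 0 -0.26 0" --pt "0.21 0.03 -0.77 0 -0.26 0" --pt "0.19 0.03 -0.78 0 -0.26 0" --pt "0.16 0.03 -0.78 0 -0.26 0" --pt "0.13 0.03 -0.79 0 -0.26 0" --pt "0.1 0.03 -0.79 0 -0.26 0" --pt "0.07 0.03 -0.8 0 -0.26 0" --pt "0.04 0.03 -0.8 0 -0.26 0" --pt "0.01 0.03 -0.8 0 -0.26 0" --pt "0 0 0 0 0 0" --pt "0 0 0 0 0 0"

```text
clock: 7.82
eef_pos: [516.6, -42.6, 121.4]
tool_rot: [-1.57, 0.001, 0.183]
force: [-0.3, -0.6, -1.4]
width: 10.8
```

Run:
```python
from h import *
import json
from cell import *
s=read_state();c=calibration("wrist");im=get_image("wrist")
np.savez("w3.npz",im=im,**c);print(s["eef_pos"],s["tool_rot"],s["width"],s["force"])
v=np.clip(255*(im[:,:,::-1]/255.)**.6,0,255).astype('u1')
t=[512.5,-15,.187]   # overlay: divider tops + rim + grip end
for L in ([(-64,y,12) for y in(-56,0,56)]+[(-64,-116,16),(-64,116,16)]):
    q=w2p(c,place(t,[L,(64,L[1],L[2])])).astype(int).tolist();cv2.line(v,q[0],q[1],(0,0,255),1)
cv2.imwrite("pics/w3.png",v)
```

```text
[516.6037282  -42.57331266 121.42471223] [-1.56958329e+00  1.00852619e-03  1.83431148e-01] 10.81572446240041 [-0.3087301  -0.56113045 -1.37347959]
```

View pics/w3.png

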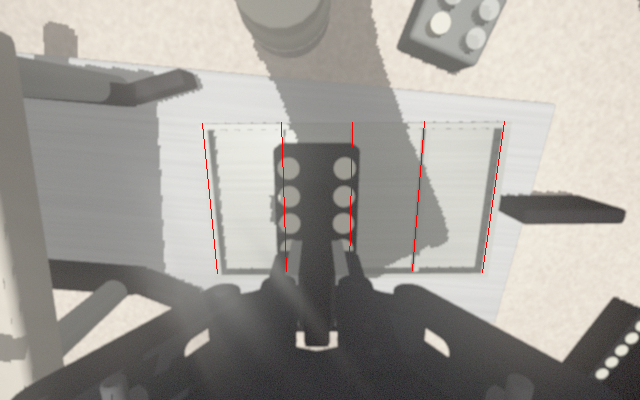

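The block hangs square over its slot: its far end is at row 143 and its edges at columns 274 and 358, between the predicted dividers at 283/352 (closer to the camera, so it looks larger). The prediction matches the tray rim to about 2 mm, so I'll lower it.

Call:
apply_moves --pt "0.04 0.6 0 0 0 0" --pt "0 0.5 0 0 0 0" --pt "0 0.4 0 0 0 0" --pt "0 0.2 0 0 0 0" --pt "0 0.05 0 0 0 0" --pt "0 0 0 0 0 0" --pt "0 0 0 0 0 0"

```text
clock: 8.75
eef_pos: [519.2, -43.0, 52.6]
tool_rot: [-1.571, -0.001, 0.183]
force: [-0.2, -0.1, -1.6]
width: 10.7
```

Call:
apply_moves --pt "0 0.05 0 0 0 0" --pt "0 0.03 0 0 0 0" --pt "0 0 0 0 0 0"

```text
clock: 9.12
eef_pos: [518.7, -43.0, 48.8]
tool_rot: [-1.571, 0.0, 0.183]
force: [0.5, 0.8, -0.7]
width: 10.8
```

Call:
apply_moves --pt "0 0 0 0 0 0" --pt "0 0 0 0 0 0" --pt "0 0 0 0 0 0" --jaw -0.3

```text
clock: 9.5
eef_pos: [518.9, -42.9, 49.0]
tool_rot: [-1.571, -0.0, 0.183]
force: [-0.4, -0.5, -0.0]
width: 29.9
```

Call:
apply_moves --pt "0 -0.6 0 0 0 0" --pt "0 -1 0 0 0 0" --pt "0 -1 0 0 0 0" --pt "0 -1 0 0 0 0" --pt "0 -1 0 0 0 0" --pt "0 0 0 0 0 0"

```text
clock: 10.25
eef_pos: [520.7, -42.5, 235.7]
tool_rot: [-1.572, -0.006, 0.183]
force: [-0.9, 0.4, 0.4]
width: 29.8
```

Run:
```python
from h import *
import json
from cell import *
s=read_state();print(s["width"],s["eef_pos"])
im=get_image("top");cv2.imwrite("pics/top1.png",im[:,:,::-1])
c=calibration("top")
# blocks: dark segmentation centroid check at previous places
g=im.max(2)<45
for n,b in dict(A=(604.5,371.8,-.05),B=(612.5,258.5,-.215)).items():
    u,v=w2p(c,[(b[0],b[1],28)])[0].astype(int);m=g[v-40:v+40,u-30:u+30];print(n,u,v,m.sum(),np.argwhere(m).mean(0)[::-1]-[30,40])
print(json.dumps(rows((612.5,258.5,200),-.215)))
```

```text
29.835120306267548 [520.66926856 -42.53914044 235.74864824]
A 181 184 381 [-0.1496063   0.95013123]
B 226 181 310 [0.3483871  1.23548387]
[[0.41, 0.09, 0.78, 0.0, 0.32, 0.0], [0.37, 0.09, 0.79, 0.0, 0.32, 0.0], [0.34, 0.09, 0.81, 0.0, 0.32, 0.0], [0.3, 0.09, 0.82, 0.0, 0.32, 0.0], [0.26, 0.09, 0.84, 0.0, 0.32, 0.0], [0.23, 0.09, 0.85, 0.0, 0.32, 0.0], [0.19, 0.09, 0.86, 0.0, 0.32, 0.0], [0.15, 0.09, 0.86, 0.0, 0.32, 0.0], [0.11, 0.09, 0.87, 0.0, 0.32, 0.0]]
```

Call:
apply_moves --pt "0.41 0.09 0.78 0 0.32 0" --pt "0.37 0.09 0.79 0 0.32 0" --pt "0.34 0.09 0.81 0 0.32 0" --pt "0.3 0.09 0.82 0 0.32 0" --pt "0.26 0.09 0.84 0 0.32 0" --pt "0.23 0.09 0.85 0 0.32 0" --pt "0.19 0.09 0.86 0 0.32 0" --pt "0.15 0.09 0.86 0 0.32 0" --pt "0.11 0.09 0.87 0 0.32 0" --pt "0 0 0 0 0 0" --pt "0 0 0 0 0 0" --jaw 1

```text
clock: 11.68
eef_pos: [611.7, 257.5, 199.0]
tool_rot: [-1.574, 0.002, -0.218]
force: [0.7, 0.6, 0.5]
width: 85.7
```

Run:
```python
from h import *
import json
from cell import *
s=read_state();print(s["eef_pos"],s["tool_rot"])
c=calibration("wrist");im=get_image("wrist")
v=np.clip(255*(im[:,:,::-1]/255.)**.6,0,255).astype('u1')
for b,col in(((612.5,258.5,-.215),(0,0,255)),((604.5,371.8,-.05),(0,255,0))):
  for z in(28,):
    q=w2p(c,place(b,[(52,21,z),(52,-21,z),(-52,-21,z),(-52,21,z)])).round().astype(np.int32);cv2.polylines(v,[q],True,col,1)
  q=w2p(c,place(b,[(35,6,60),(35,-6,60),(-35,-6,60),(-35,6,60)])).round().astype(np.int32);cv2.polylines(v,[q],True,(255,0,255),1)
cv2.imwrite("pics/w4.png",v)
print(json.dumps(rows((612.5,258.5,36),-.215)))
```

```text
[611.73219059 257.4508967  198.95380265] [-1.57362504e+00  1.57068583e-03 -2.18393973e-01]
[[0.0, 0.82, 0.01, 0.0, -0.01, -0.0], [0.0, 0.82, 0.01, 0.0, -0.01, -0.0], [0.0, 0.82, 0.01, 0.0, -0.01, -0.0], [0.0, 0.82, 0.01, 0.0, -0.01, -0.0], [0.0, 0.82, 0.01, 0.0, -0.01, -0.0]]
```

View pics/w4.png

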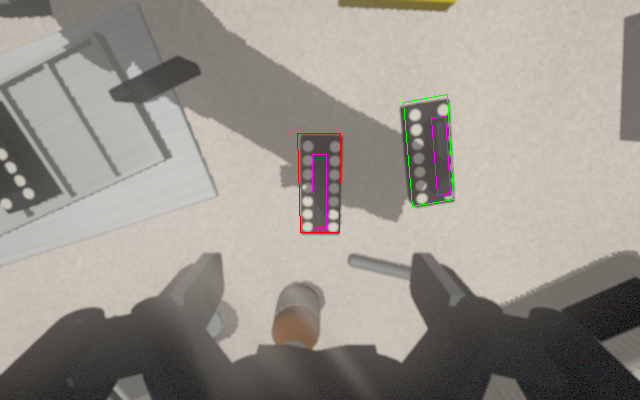

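The overlay outlines sit on both blocks to within about 3 px. I'll go down on B.

Call:
apply_moves --pt "0.03 0.82 0.01 0 0 0" --pt "0 0.82 0.01 0 0 0" --pt "0 0.82 0.01 0 0 0" --pt "0 0.82 0.01 0 0 0" --pt "0 0.75 0 0 0 0" --pt "0 0 0 0 0 0" --pt "0 0 0 0 0 0"

```text
clock: 12.6
eef_pos: [614.7, 259.6, 40.5]
tool_rot: [-1.57, -0.001, -0.22]
force: [0.4, 0.5, 1.0]
width: 85.0
```

Call:
apply_moves --pt "0 0 0 0 0 0" --pt "0 0 0 0 0 0" --pt "0 0 0 0 0 0" --pt "0 0 0 0 0 0" --pt "0 0 0 0 0 0" --pt "0 0 0 0 0 0" --jaw -1

```text
clock: 13.35
eef_pos: [614.1, 260.1, 39.6]
tool_rot: [-1.571, -0.0, -0.219]
force: [0.0, -0.8, 2.3]
width: 10.5
```

Call:
apply_moves --pt "0 -0.8 0 0 0 0" --pt "0 -0.8 0 0 0 0" --pt "0 -0.8 0 0 0 0" --pt "0 0 0 0 0 0" --pt "0 0 0 0 0 0"

```text
clock: 13.98
eef_pos: [613.3, 259.1, 134.0]
tool_rot: [-1.573, 0.001, -0.219]
force: [-0.4, -0.7, -1.2]
width: 10.9
```

Run:
```python
from h import *
import json
g=place([513,-15,.187],[(0,28,0)])[0];print(g)
print(json.dumps(rows((g[0]+1,g[1],125),.187)))
```

```text
[507.79446297  12.51185897   0.        ]
[[-0.15, 0.03, -0.82, 0.0, -0.36, -0.0], [-0.19, 0.03, -0.81, 0.0, -0.36, -0.0], [-0.23, 0.03, -0.8, 0.0, -0.36, -0.0], [-0.27, 0.03, -0.79, 0.0, -0.36, -0.0], [-0.31, 0.03, -0.78, 0.0, -0.36, -0.0], [-0.35, 0.03, -0.76, 0.0, -0.36, -0.0], [-0.39, 0.03, -0.74, 0.0, -0.36, -0.0], [-0.43, 0.03, -0.72, 0.0, -0.36, -0.0]]
```

Call:
apply_moves --pt "-0.15 0.03 -0.82 0 -0.36 0" --pt "-0.19 0.03 -0.81 0 -0.36 0" --pt "-0.23 0.03 -0.8 0 -0.36 0" --pt "-0.27 0.03 -0.79 0 -0.36 0" --pt "-0.31 0.03 -0.78 0 -0.36 0" --pt "-0.35 0.03 -0.76 0 -0.36 0" --pt "-0.39 0.03 -0.74 0 -0.36 0" --pt "-0.43 0.03 -0.72 0 -0.36 0" --pt "0 0 0 0 0 0" --pt "0 0 0 0 0 0"

```text
clock: 15.22
eef_pos: [509.7, 14.1, 125.1]
tool_rot: [-1.57, 0.001, 0.183]
force: [-0.2, -0.5, -1.8]
width: 10.5
```

Run:
```python
from h import *
import json
from cell import *
s=read_state();print(s["eef_pos"],s["tool_rot"])
g=place([513,-15,.187],[(0,28,0)])[0]
print(json.dumps(rows((g[0]+1,g[1],53),.187)))
c=calibration("wrist");im=get_image("wrist")
v=np.clip(255*(im[:,:,::-1]/255.)**.6,0,255).astype('u1')
for y,z in((-28,40),(0,20),(56,20),(-112,24),(112,24)):
    q=w2p(c,place([513,-15,.187],[(-60,y,z),(60,y,z)])).astype(int).tolist();cv2.line(v,q[0],q[1],(0,0,255),1)
q=w2p(c,place([513,-15,.187],[(x,y,40) for x,y in((52,-7),(52,-49),(-52,-49),(-52,-7))])).round().astype(np.int32);cv2.polylines(v,[q],True,(0,255,0),1)
cv2.imwrite("pics/w5.png",v)
```

```text
[509.74834063  14.1398107  125.05919262] [-1.56953718e+00  6.44962769e-04  1.83012744e-01]
[[-0.01, 0.6, -0.01, -0.0, -0.01, -0.0], [-0.01, 0.6, -0.01, -0.0, -0.01, -0.0], [-0.01, 0.6, -0.01, -0.0, -0.01, -0.0]]
```

View pics/w5.png

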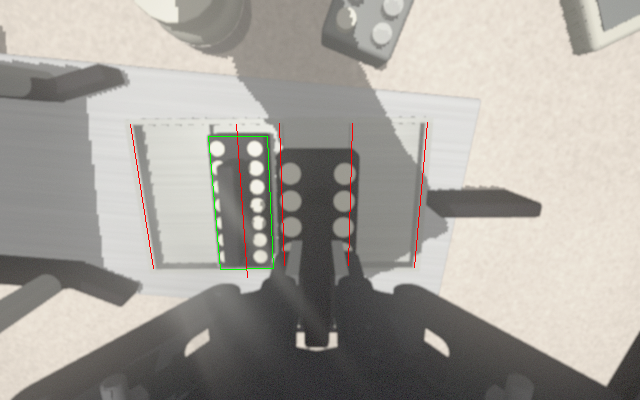

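Block C sits in its slot matching the outline at (208–273, 136–269). The tray lines also agree, so I'll lower B.

Call:
apply_moves --pt "-0.02 0.6 -0.03 0 0 0" --pt "0 0.5 0 0 0 0" --pt "0 0.4 0 0 0 0" --pt "0 0.25 0 0 0 0" --pt "0 0.06 0 0 0 0" --pt "0 0 0 0 0 0" --pt "0 0 0 0 0 0"

```text
clock: 16.15
eef_pos: [509.8, 12.4, 53.8]
tool_rot: [-1.571, -0.001, 0.183]
force: [-0.1, 0.3, -2.2]
width: 10.6
```

Call:
apply_moves --pt "0 0.04 0 0 0 0" --pt "0 0.02 0 0 0 0" --pt "0 0 0 0 0 0"

```text
clock: 16.52
eef_pos: [509.6, 12.3, 51.4]
tool_rot: [-1.571, -0.001, 0.183]
force: [-1.1, 0.4, 4.9]
width: 10.8
```

Call:
apply_moves --pt "0 0 0 0 0 0" --pt "0 0 0 0 0 0" --pt "0 0 0 0 0 0" --jaw -0.3

```text
clock: 16.9
eef_pos: [509.4, 12.3, 50.8]
tool_rot: [-1.571, 0.0, 0.183]
force: [0.0, 0.2, -0.4]
width: 30.1
```

Call:
apply_moves --pt "0 -0.6 0 0 0 0" --pt "0 -1 0 0 0 0" --pt "0 -1 0 0 0 0" --pt "0 -1 0 0 0 0" --pt "0 0 0 0 0 0"

```text
clock: 17.52
eef_pos: [511.2, 12.8, 197.5]
tool_rot: [-1.572, -0.006, 0.183]
force: [-0.9, -1.0, -0.9]
width: 29.8
```

Run:
```python
from h import *
import json
from cell import *
im=get_image("top");c=calibration("top")
g=im.max(2)<45
for n,b in dict(A=(604.5,371.8,-.05)).items():
    u,v=w2p(c,[(b[0],b[1],28)])[0].astype(int);m=g[v-40:v+40,u-30:u+30];print(n,u,v,m.sum(),np.argwhere(m).mean(0)[::-1]-[30,40])
print(json.dumps(rows((605.5,372,190),-.05)))
```

```text
A 181 184 380 [-0.15526316  1.1       ]
[[0.36, 0.01, 0.76, 0.0, 0.15, 0.0], [0.35, 0.01, 0.77, 0.0, 0.15, 0.0], [0.33, 0.01, 0.78, 0.0, 0.15, 0.0], [0.31, 0.01, 0.79, 0.0, 0.15, 0.0], [0.3, 0.01, 0.79, 0.0, 0.15, 0.0], [0.28, 0.01, 0.8, 0.0, 0.15, 0.0], [0.26, 0.01, 0.8, 0.0, 0.15, 0.0], [0.25, 0.01, 0.81, 0.0, 0.15, 0.0], [0.23, 0.01, 0.81, 0.0, 0.15, 0.0], [0.21, 0.01, 0.82, 0.0, 0.15, 0.0], [0.19, 0.01, 0.82, 0.0, 0.15, 0.0]]
```

Call:
apply_moves --pt "0.36 0.01 0.76 0 0.15 0" --pt "0.35 0.01 0.77 0 0.15 0" --pt "0.33 0.01 0.78 0 0.15 0" --pt "0.31 0.01 0.79 0 0.15 0" --pt "0.3 0.01 0.79 0 0.15 0" --pt "0.28 0.01 0.8 0 0.15 0" --pt "0.26 0.01 0.8 0 0.15 0" --pt "0.25 0.01 0.81 0 0.15 0" --pt "0.23 0.01 0.81 0 0.15 0" --pt "0.21 0.01 0.82 0 0.15 0" --pt "0.19 0.01 0.82 0 0.15 0" --jaw 1

```text
clock: 18.95
eef_pos: [604.1, 372.0, 188.1]
tool_rot: [-1.574, 0.002, -0.047]
force: [0.5, 0.3, 0.6]
width: 85.6
```

Call:
apply_moves --pt "0 0 0 0 0 0" --pt "0 0 0 0 0 0"

```text
clock: 19.2
eef_pos: [604.0, 370.4, 188.8]
tool_rot: [-1.574, 0.002, -0.047]
force: [-0.0, -0.8, -0.4]
width: 85.5
```

Run:
```python
from h import *
import json
from cell import *
im=get_image("wrist");c=calibration("wrist");b=(605.5,372,-.05)
g=(im.max(2)<45).astype('u1')
# score pose by overlap of dark pixels w/ model top face
def sc(p):
    m=np.zeros(g.shape,'u1');q=w2p(c,place(p,[(52,21,28),(52,-21,28),(-52,-21,28),(-52,21,28)])).round().astype(np.int32);cv2.fillPoly(m,[q],1)
    gg=im.max(2)<90
    return (m*gg).sum()/m.sum()
print(sc(b))
print(json.dumps(rows((605,372,36),-.05)))
v=np.clip(255*(im[:,:,::-1]/255.)**.6,0,255).astype('u1')
q=w2p(c,place(b,[(52,21,28),(52,-21,28),(-52,-21,28),(-52,21,28)])).round().astype(np.int32);cv2.polylines(v,[q],True,(0,0,255),1)
cv2.imwrite("pics/w6.png",v[90:330,180:500])
```

```text
0.893279749944184
[[0.0, 0.77, 0.01, 0.0, 0.0, -0.0], [0.0, 0.77, 0.01, 0.0, 0.0, -0.0], [0.0, 0.77, 0.01, 0.0, 0.0, -0.0], [0.0, 0.77, 0.01, 0.0, 0.0, -0.0], [0.0, 0.77, 0.01, 0.0, 0.0, -0.0]]
```

View pics/w6.png

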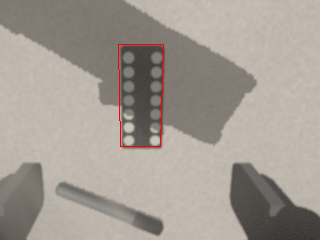

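The outline fits block A at (119–163, 44–147) in the crop. The pen at (110,208) is clear of the fingers.

Call:
apply_moves --pt "0.03 0.77 0.01 0 0 0" --pt "0 0.77 0.01 0 0 0" --pt "0 0.77 0.01 0 0 0" --pt "0 0.77 0.01 0 0 0" --pt "0 0.72 0 0 0 0" --pt "0 0 0 0 0 0" --pt "0 0 0 0 0 0"

```text
clock: 20.12
eef_pos: [606.6, 373.0, 39.7]
tool_rot: [-1.57, -0.001, -0.048]
force: [0.8, 0.3, 1.6]
width: 85.3
```

Call:
apply_moves --pt "0 0 0 0 0 0" --pt "0 0 0 0 0 0" --pt "0 0 0 0 0 0" --pt "0 0 0 0 0 0" --pt "0 0 0 0 0 0" --pt "0 0 0 0 0 0" --jaw -1

```text
clock: 20.88
eef_pos: [605.7, 373.4, 38.5]
tool_rot: [-1.571, 0.0, -0.047]
force: [-0.0, 0.3, 0.1]
width: 10.7
```

Call:
apply_moves --pt "0 -0.8 0 0 0 0" --pt "0 -0.8 0 0 0 0" --pt "0 -0.8 0 0 0 0" --pt "0 0 0 0 0 0" --pt "0 0 0 0 0 0"

```text
clock: 21.5
eef_pos: [605.3, 372.4, 133.2]
tool_rot: [-1.573, 0.001, -0.047]
force: [0.3, -0.1, -2.2]
width: 10.6
```

Run:
```python
from h import *
import json
g=place([513,-15,.187],[(0,84,0)])[0];print(g)
r=rows((g[0]+1,g[1],125),.187);print(json.dumps(r))
```

```text
[497.38338891  67.53557692   0.        ]
[[-0.26, 0.02, -0.86, 0.0, -0.19, -0.0], [-0.28, 0.02, -0.85, 0.0, -0.19, -0.0], [-0.3, 0.02, -0.85, 0.0, -0.19, -0.0], [-0.32, 0.02, -0.84, 0.0, -0.19, -0.0], [-0.34, 0.02, -0.83, 0.0, -0.19, -0.0], [-0.37, 0.02, -0.82, 0.0, -0.19, -0.0], [-0.39, 0.02, -0.81, 0.0, -0.19, -0.0], [-0.41, 0.02, -0.8, 0.0, -0.19, -0.0], [-0.43, 0.02, -0.79, 0.0, -0.19, -0.0]]
```

Call:
apply_moves --pt "-0.26 0.02 -0.86 0 -0.19 0" --pt "-0.28 0.02 -0.85 0 -0.19 0" --pt "-0.3 0.02 -0.85 0 -0.19 0" --pt "-0.32 0.02 -0.84 0 -0.19 0" --pt "-0.34 0.02 -0.83 0 -0.19 0" --pt "-0.37 0.02 -0.82 0 -0.19 0" --pt "-0.39 0.02 -0.81 0 -0.19 0" --pt "-0.41 0.02 -0.8 0 -0.19 0" --pt "-0.43 0.02 -0.79 0 -0.19 0" --pt "0 0 0 0 0 0" --pt "0 0 0 0 0 0"

```text
clock: 22.88
eef_pos: [499.2, 68.2, 126.7]
tool_rot: [-1.57, 0.001, 0.191]
force: [0.2, -0.3, -1.7]
width: 10.3
```

Run:
```python
from h import *
import json
g=place([513,-15,.187],[(0,84,0)])[0];print(g)
r=rows((g[0]+1,g[1],53),.187);print(json.dumps(r))
```

```text
[497.38338891  67.53557692   0.        ]
[[-0.01, 0.61, -0.0, -0.0, 0.01, -0.0], [-0.01, 0.61, -0.0, -0.0, 0.01, -0.0], [-0.01, 0.61, -0.0, -0.0, 0.01, -0.0]]
```

Call:
apply_moves --pt "-0.03 0.6 0 0 0 0" --pt "0 0.5 0 0 0 0" --pt "0 0.4 0 0 0 0" --pt "0 0.25 0 0 0 0" --pt "0 0.08 0 0 0 0" --pt "0 0 0 0 0 0" --pt "0 0 0 0 0 0"

```text
clock: 23.75
eef_pos: [498.6, 67.6, 54.6]
tool_rot: [-1.571, -0.001, 0.192]
force: [-0.7, -0.1, -2.2]
width: 10.7
```

Call:
apply_moves --pt "0 0.04 0 0 0 0" --pt "0 0.02 0 0 0 0" --pt "0 0 0 0 0 0"

```text
clock: 24.12
eef_pos: [498.2, 67.5, 51.7]
tool_rot: [-1.571, -0.0, 0.192]
force: [0.7, 0.4, -1.0]
width: 10.5
```

Call:
apply_moves --pt "0 0.02 0 0 0 0" --pt "0 0 0 0 0 0" --pt "0 0 0 0 0 0"

```text
clock: 24.5
eef_pos: [498.1, 67.6, 50.9]
tool_rot: [-1.571, 0.0, 0.192]
force: [0.1, 0.2, -1.3]
width: 10.6
```

Call:
apply_moves --pt "0 0 0 0 0 0" --pt "0 0 0 0 0 0" --pt "0 0 0 0 0 0" --jaw -0.3

```text
clock: 24.88
eef_pos: [498.3, 67.6, 51.0]
tool_rot: [-1.571, -0.0, 0.192]
force: [-0.1, -0.4, 0.0]
width: 29.9
```

Call:
apply_moves --pt "0 -0.6 0 0 0 0" --pt "0 -1 0 0 0 0" --pt "0 -1 0 0 0 0" --pt "0 -1 0 0 0 0" --pt "0 -1 0 0 0 0" --pt "0 0 0 0 0 0"

```text
clock: 25.62
eef_pos: [499.9, 68.3, 237.6]
tool_rot: [-1.571, -0.006, 0.191]
force: [1.0, -0.4, -1.5]
width: 29.9
```

Run:
```python
from h import *
import json
print(json.dumps(rows((484,140,200),-1.384)))
```

```text
[[-0.0, 0.07, 0.14, -0.0, 0.87, 0.0], [-0.02, 0.07, 0.14, -0.0, 0.87, 0.0], [-0.04, 0.07, 0.14, -0.0, 0.87, 0.0], [-0.05, 0.07, 0.13, -0.0, 0.87, 0.0], [-0.07, 0.07, 0.12, -0.0, 0.87, 0.0], [-0.08, 0.07, 0.11, -0.0, 0.87, 0.0], [-0.1, 0.07, 0.1, -0.0, 0.87, 0.0], [-0.11, 0.07, 0.09, -0.0, 0.87, 0.0], [-0.12, 0.07, 0.08, -0.0, 0.87, 0.0], [-0.13, 0.07, 0.06, -0.0, 0.87, 0.0], [-0.13, 0.07, 0.05, -0.0, 0.87, 0.0], [-0.14, 0.07, 0.03, -0.0, 0.87, 0.0], [-0.14, 0.07, 0.01, -0.0, 0.87, 0.0]]
```

Call:
apply_moves --pt "0 0.07 0.14 0 0.94 0" --pt "-0.02 0.07 0.15 0 0.94 0" --pt "-0.04 0.07 0.15 0 0.94 0" --pt "-0.06 0.07 0.14 0 0.94 0" --pt "-0.08 0.07 0.13 0 0.94 0" --pt "-0.09 0.07 0.12 0 0.94 0" --pt "-0.11 0.07 0.11 0 0.94 0" --pt "-0.12 0.07 0.09 0 0.94 0" --pt "-0.13 0.07 0.08 0 0.94 0" --pt "-0.14 0.07 0.06 0 0.94 0" --pt "-0.15 0.07 0.04 0 0.94 0" --pt "-0.15 0.07 0.02 0 0.94 0" --jaw 1

```text
clock: 27.12
eef_pos: [483.6, 138.7, 200.2]
tool_rot: [-1.573, -0.001, -1.388]
force: [0.8, 1.3, 0.5]
width: 85.7
```

Call:
apply_moves --pt "0 0 0 0 0 0" --pt "0 0 0 0 0 0"

```text
clock: 27.38
eef_pos: [484.1, 138.6, 200.9]
tool_rot: [-1.572, -0.0, -1.381]
force: [0.6, 0.4, -0.2]
width: 85.5
```

Run:
```python
from h import *
import json
from cell import *
s=read_state();print(s["eef_pos"],s["tool_rot"])
c=calibration("wrist");im=get_image("wrist");np.savez("w7.npz",im=im,**c)
v=np.clip(255*(im[:,:,::-1]/255.)**.6,0,255).astype('u1')
t=[513,-15,.187]
def pl(t,L,col):
    q=w2p(c,place(t,L)).round().astype(np.int32);cv2.polylines(v,[q],True,col,1)
for y in(-28,28,84): pl(t,[(52,y+21,40),(52,y-21,40),(-52,y-21,40),(-52,y+21,40)],(0,255,0))
pl(t,[(64,116,24),(64,-116,24),(-64,-116,24),(-64,116,24)],(0,0,255))
pl(t,[(6,188,56),(6,116,56),(-6,116,56),(-6,188,56)],(0,0,255))
p=[542.7,-282.4,.086]
pl(p,[(68,95,33),(68,140,33),(68,95,33),(-68,95,33),(-68,140,33),(-68,95,33)],(255,0,255))
pl(p,[(98,95,130),(-98,95,130),(-98,0,130),(98,0,130)],(255,0,255))
pl(p,[(100,420,8),(-100,420,8),(-100,100,8),(100,100,8)],(255,0,0))
cv2.imwrite("pics/w7.png",v)
print(json.dumps(rows((484,140,25),-1.384)))
```

```text
[484.14187947 138.6004908  200.86300164] [-1.57174748e+00 -4.76519798e-04 -1.38102612e+00]
[[-0.01, 0.88, 0.0, 0.0, 0.0, 0.0], [-0.01, 0.88, 0.0, 0.0, 0.0, 0.0], [-0.01, 0.88, 0.0, 0.0, 0.0, 0.0], [-0.01, 0.88, 0.0, 0.0, 0.0, 0.0], [-0.01, 0.88, -0.0, 0.0, 0.0, 0.0]]
```

View pics/w7.png

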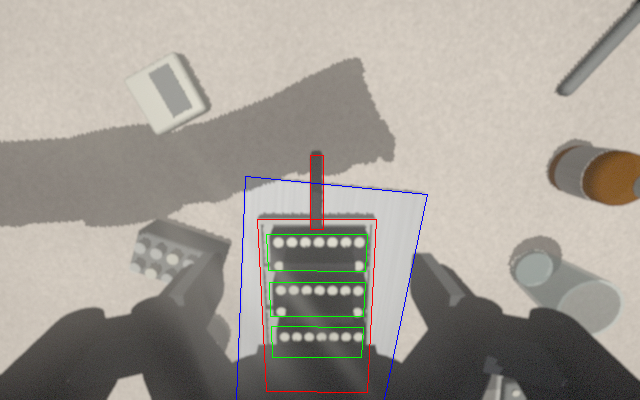

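All three blocks are in their slots, near (320,252), (318,300) and (318,340), and the grip plate is at (317,190) under the tool. I'll go down and pinch it.

Call:
apply_moves --pt "-0.02 0.9 0 0 0 0" --pt "0 0.9 0 0 0 0" --pt "0 0.9 0 0 0 0" --pt "0 0.9 0 0 0 0" --pt "0 0.7 0 0 0 0" --pt "0 0.1 0 0 0 0" --pt "0 0 0 0 0 0" --pt "0 0 0 0 0 0"

```text
clock: 28.42
eef_pos: [485.2, 139.9, 26.5]
tool_rot: [-1.569, 0.0, -1.383]
force: [0.7, 0.3, 0.6]
width: 85.3
```

Call:
apply_moves --pt "0 0 0 0 0 0" --pt "0 0 0 0 0 0" --pt "0 0 0 0 0 0" --pt "0 0 0 0 0 0" --pt "0 0 0 0 0 0" --pt "0 0 0 0 0 0" --jaw -1

```text
clock: 29.18
eef_pos: [484.2, 139.7, 25.5]
tool_rot: [-1.571, -0.0, -1.384]
force: [-1.1, 0.6, 5.8]
width: 11.2
```

Run:
```python
from h import *
import json
from cell import *
s=read_state();print(s["force"],s["qpos"])
print(json.dumps(rows((506.8,134.1,s["eef_pos"][2]),-1.485,n=4)))
```

```text
[-1.07802049  0.64499897  5.75015804] [-0.17485023  0.77431676 -0.24267068  2.06365094  0.4985659   0.35927638
 -0.63421237]
[[0.06, -0.0, 0.13, 0.0, 0.18, 0.0], [0.06, -0.0, 0.13, 0.0, 0.18, 0.0], [0.05, -0.0, 0.14, 0.0, 0.18, 0.0], [0.05, -0.0, 0.14, 0.0, 0.18, 0.0]]
```

Call:
apply_moves --pt "0.06 -0.02 0.13 0 0.18 0" --pt "0.06 0 0.13 0 0.18 0" --pt "0.05 0 0.14 0 0.18 0" --pt "0.05 0 0.14 0 0.18 0" --pt "0 0 0 0 0 0" --pt "0 0 0 0 0 0"

```text
clock: 29.92
eef_pos: [506.9, 133.7, 26.0]
tool_rot: [-1.571, -0.001, -1.484]
force: [0.4, -0.2, -4.4]
width: 11.2
```

Run:
```python
from h import *
from cell import *
s=read_state();print(s["eef_pos"],s["tool_rot"],s["force"])
im=get_image("top");c=calibration("top")
v=np.clip(255*(im[:,:,::-1]/255.)**.6,0,255).astype('u1')
x0,y0,k=270,140,3
v=cv2.resize(v[y0:300,x0:520],None,fx=k,fy=k,interpolation=cv2.INTER_CUBIC)
def pl(t,L,col):
    q=((w2p(c,place(t,L))-[x0,y0]+.5)*k-.5).round().astype(np.int32);cv2.polylines(v,[q],True,col,1)
p=[542.7,-282.4,.086]
pl(p,[(64,376,24),(64,144,24),(-64,144,24),(-64,376,24)],(0,0,255))
pl(p,[(98,95,130),(-98,95,130),(-98,-125,130),(98,-125,130)],(255,0,255))
pl(p,[(68,140,33),(68,95,33)],(255,0,255));pl(p,[(-68,140,33),(-68,95,33)],(255,0,255))
pl(p,[(100,420,8),(-100,420,8),(-100,95,8),(100,95,8)],(255,0,0))
cv2.imwrite("pics/top2.png",v)
```

```text
[506.93515685 133.71496878  26.00802526] [-1.57104798e+00 -6.43760975e-04 -1.48375972e+00] [ 0.41517252 -0.17014679 -4.41700388]
```

View pics/top2.png

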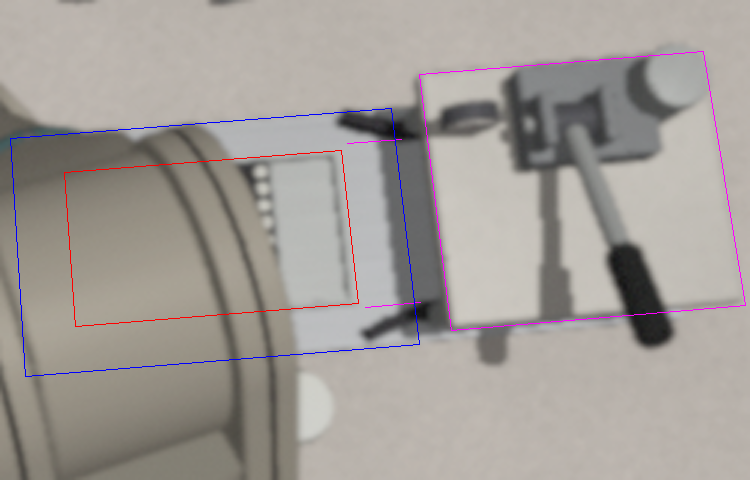

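The model lines agree with the picture: the head, rails and tray front at (335–350, 155–297) all sit on or just inside their outlines. The tray is aligned at about 260 mm out, so I'll push along tool +x.

Call:
apply_moves --pt "0.2 0 0 0 0 0" --pt "0.4 0 0 0 0 0" --pt "0.4 0 0 0 0 0" --pt "0.4 0 0 0 0 0" --pt "0.4 0 0 0 0 0" --pt "0.4 0 0 0 0 0" --pt "0.3 0 0 0 0 0" --pt "0 0 0 0 0 0"

```text
clock: 30.98
eef_pos: [515.6, 32.1, 26.0]
tool_rot: [-1.572, -0.002, -1.486]
force: [0.6, -2.4, -4.8]
width: 10.9
```

```bash
cat >> h.py <<'E'
def inpress(w,p=(542.7,-282.4,.086)):
    d=np.array(w[:2])-p[:2];c,s=np.cos(p[2]),np.sin(p[2]);return (c*d[0]+s*d[1],-s*d[0]+c*d[1])
E
python3 - <<'E'
from h import *
from cell import *
s=read_state();print(inpress(s["eef_pos"]),s["tool_rot"],s["force"],s["torque"])
E
```

```text
(np.float64(0.05406875356913332), np.float64(315.67571736725137)) [-1.57152273 -0.00192567 -1.48638881] [ 0.58015466 -2.38222546 -4.84956132] [-0.07490814 -0.07087607  0.02958282]
```

Call:
apply_moves --pt "0.3 0.01 0 0 0 0" --pt "0.3 0.01 0 0 0 0" --pt "0.3 0 0 0 0 0" --pt "0.3 0 0 0 0 0" --pt "0.3 0 0 0 0 0" --pt "0.3 0 0 0 0 0" --pt "0.3 0 0 0 0 0" --pt "0.3 0 0 0 0 0" --pt "0.3 0 0 0 0 0" --pt "0.3 0 0 0 0 0" --pt "0.3 0 0 0 0 0" --pt "0 0 0 0 0 0"

```text
clock: 32.48
eef_pos: [527.2, -99.3, 25.5]
tool_rot: [-1.571, -0.002, -1.486]
force: [1.2, 0.0, 0.5]
width: 11.4
```

Run:
```python
from h import *
from cell import *
s=read_state();print(inpress(s["eef_pos"]),s["tool_rot"],s["force"],s["torque"])
```

```text
(np.float64(0.3250207548794055), np.float64(183.7552944620833)) [-1.57060855 -0.00186199 -1.48578076] [1.16507832 0.00707105 0.52516885] [-0.05456143 -0.12294119  0.14056299]
```

Call:
apply_moves --pt "0.15 0 0 0 0 0" --pt "0.15 0 0 0 0 0" --pt "0.1 0 0 0 0 0" --pt "0.1 0 0 0 0 0" --pt "0.05 0 0 0 0 0" --pt "0 0 0 0 0 0"

```text
clock: 33.22
eef_pos: [529.0, -117.3, 25.5]
tool_rot: [-1.57, 0.002, -1.483]
force: [-0.9, 6.1, 2.1]
width: 11.1
```

Call:
apply_moves --pt "0.05 0 0 0 0 0" --pt "0.05 0 0 0 0 0" --pt "0 0 0 0 0 0"

```text
clock: 33.6
eef_pos: [529.4, -121.1, 25.5]
tool_rot: [-1.571, 0.002, -1.482]
force: [-0.4, 6.5, 2.1]
width: 10.8
```

Call:
apply_moves --pt "0.05 0 0 0 0 0" --pt "0.05 0 0 0 0 0" --pt "0 0 0 0 0 0"

```text
clock: 33.98
eef_pos: [529.7, -125.1, 25.5]
tool_rot: [-1.571, 0.002, -1.482]
force: [-0.6, 6.7, 1.9]
width: 11.2
```

Call:
apply_moves --pt "0.05 0 0 0 0 0" --pt "0 0 0 0 0 0" --pt "0 0 0 0 0 0"

```text
clock: 34.35
eef_pos: [529.7, -125.2, 25.5]
tool_rot: [-1.571, 0.004, -1.481]
force: [-1.4, 10.1, 4.6]
width: 11.2
```

Call:
apply_moves --pt "0.05 0 0 0 0 0" --pt "0 0 0 0 0 0"

```text
clock: 34.6
eef_pos: [529.7, -125.2, 25.5]
tool_rot: [-1.571, 0.006, -1.48]
force: [-1.7, 13.4, 4.3]
width: 11.1
```

Call:
apply_moves --pt "-0.08 0 0 0 0 0" --pt "0 0 0 0 0 0"

```text
clock: 34.85
eef_pos: [529.7, -125.2, 25.6]
tool_rot: [-1.571, 0.002, -1.482]
force: [-1.6, 9.2, 3.1]
width: 11.3
```

Call:
apply_moves --pt "0 0 0 0 0 0" --pt "0 0 0 0 0 0" --pt "0 0 0 0 0 0" --pt "0 0 0 0 0 0" --pt "0 0 0 0 0 0" --jaw 0.5

```text
clock: 35.48
eef_pos: [529.8, -127.7, 25.3]
tool_rot: [-1.571, -0.0, -1.484]
force: [-0.1, 0.5, 0.3]
width: 63.9
```

Run:
```python
from h import *
from cell import *
s=read_state();print(inpress(s["eef_pos"]),s["tool_rot"],s["force"],s["torque"],s["qpos"])
```

```text
(np.float64(0.4320087639121919), np.float64(155.1960625879371)) [-1.57080886e+00 -1.52448539e-04 -1.48400564e+00] [-0.11145742  0.50939523  0.31106184] [-0.01795195  0.01690165 -0.04129815] [ 0.39638584  0.81290705 -0.32662144  1.9506542   0.54653172  0.46524748
 -0.24357691]
```

The tray stopped hard at TCP y=-125.2 against -125 predicted for home, with 13 N on it, so it is home. I'll lift straight up, shut the fingers and move over the lever grip.

Call:
apply_moves --pt "-0.02 -0.6 0 0 0 0" --pt "0 -1 0 0 0 0" --pt "0 -1 0 0 0 0" --pt "0 -1 0 0 0 0" --pt "0 -1 0 0 0 0" --pt "0 -1 0 0 0 0" --pt "0 -1 0 0 0 0" --pt "0 -1 0 0 0 0" --pt "0 0 0 0 0 0"

```text
clock: 36.6
eef_pos: [531.5, -126.7, 332.5]
tool_rot: [-1.565, -0.002, -1.484]
force: [0.7, -0.4, -0.8]
width: 64.0
```

Run:
```python
from h import *
import json
from cell import *
c=calibration("top");p=(542.7,-282.4,.086)
f=lambda r,a=.55:(40-r*np.cos(a),0,175+r*np.sin(a))
print("pred",w2p(c,place(p,[f(123),f(195)])).tolist(),"seen (477.5,221.5)-(489,254)")
im=get_image("top")
d=(im.max(2)<40).astype('u1');ys,xs=np.nonzero(d[205:265,465:505]);print("grip centroid",xs.mean()+465,ys.mean()+205,len(xs),"pred",w2p(c,place(p,[f(159)])))
v=np.clip(255*(im[:,:,::-1]/255.)**.6,0,255).astype('u1')[120:310,270:520]
cv2.imwrite("pics/top3.png",cv2.resize(v,None,fx=3,fy=3,interpolation=cv2.INTER_CUBIC))
g=place(p,[(-105,0,0)])[0];print(g)
print(json.dumps(rows((g[0],g[1],325),-1.485)))
```

```text
pred [[476.7289712334627, 224.78194621657656], [488.10670508080113, 254.11189006664245]] seen (477.5,221.5)-(489,254)
grip centroid 465.25 262.0 8 pred [[482.26648592 239.05675674]]
[ 438.08805074 -291.41887314    0.        ]
[[0.65, 0.02, -0.44, -0.0, 0.0, 0.0], [0.65, 0.02, -0.44, -0.0, 0.0, 0.0], [0.65, 0.02, -0.44, -0.0, 0.0, 0.0], [0.65, 0.02, -0.44, -0.0, 0.0, 0.0], [0.65, 0.02, -0.44, -0.0, 0.0, 0.0], [0.65, 0.02, -0.44, -0.0, 0.0, 0.0]]
```

View pics/top3.png

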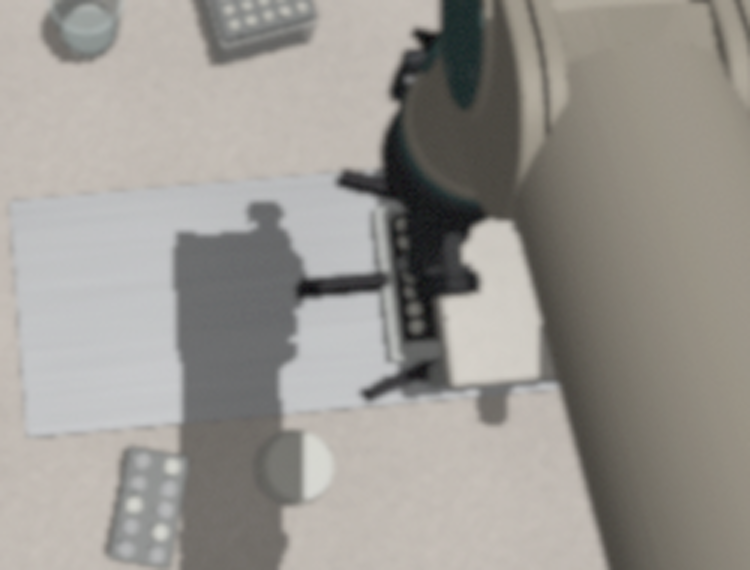

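The picture shows the tray in the press, with its grip plate at (340,285) sticking out of the mouth and the last block at (412,270) standing in its slot. The lever prediction matches to about 1 px. Next I'll move over the grip.

Call:
apply_moves --pt "0.65 0.02 -0.44 0 0 0" --pt "0.65 0.02 -0.44 0 0 0" --pt "0.65 0.02 -0.44 0 0 0" --pt "0.65 0.02 -0.44 0 0 0" --pt "0.65 0.02 -0.44 0 0 0" --pt "0.65 0.02 -0.44 0 0 0" --pt "0 0 0 0 0 0" --pt "0 0 0 0 0 0" --jaw -1

```text
clock: 37.65
eef_pos: [437.9, -290.5, 323.6]
tool_rot: [-1.572, 0.002, -1.483]
force: [0.9, 0.5, 0.3]
width: 0.0
```

Run:
```python
from h import *
from cell import *
s=read_state();print(s["eef_pos"],s["width"],inpress(s["eef_pos"]),s["qpos"])
im=get_image("wrist");c=calibration("wrist");p=(542.7,-282.4,.086)
v=np.clip(255*(im[:,:,::-1]/255.)**.6,0,255).astype('u1')
f=lambda r,a=.55:(40-r*np.cos(a),0,175+r*np.sin(a))
q=w2p(c,place(p,[f(123),f(195)])).round().astype(int).tolist();cv2.line(v,q[0],q[1],(0,0,255),1)
cv2.imwrite("pics/w8.png",v)
```

```text
[ 437.90786412 -290.46105907  323.63377569] 0.039732783244789065 (np.float64(-105.09725019353843), np.float64(0.9697512035953189)) [ 0.91999591  0.39211522 -0.55158128  1.72184074  0.22621181  1.09341082
  0.38481478]
```

View pics/w8.png

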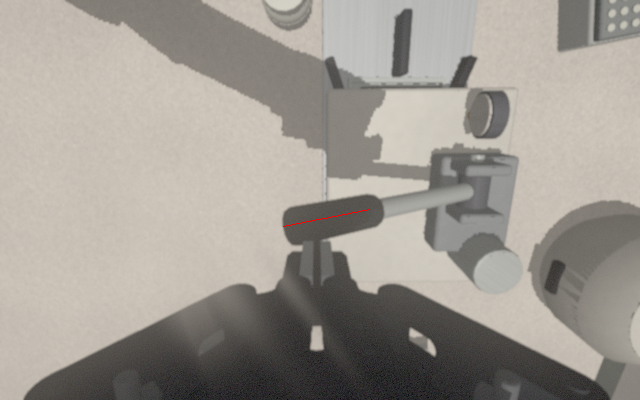

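The grip bar at (285–383, 195–243) is centred on the predicted axis, with the shut fingers above it. Pushing down.

Call:
apply_moves --pt "0 0.6 0 0 0 0" --pt "0 0.4 0 0 0 0" --pt "0 0.4 0 0 0 0" --pt "0 0.4 0 0 0 0" --pt "0 0.4 0 0 0 0" --pt "0 0.4 0 0 0 0" --pt "0 0 0 0 0 0"

```text
clock: 38.58
eef_pos: [438.1, -291.5, 219.8]
tool_rot: [-1.571, 0.0, -1.484]
force: [-1.6, -0.4, 4.6]
width: 0.0
```

Call:
apply_moves --pt "0 0.4 0 0 0 0" --pt "0 0.4 0 0 0 0" --pt "0 0.4 0 0 0 0" --pt "0 0.2 0 0 0 0" --pt "0 0 0 0 0 0"

```text
clock: 39.2
eef_pos: [436.5, -292.0, 164.5]
tool_rot: [-1.574, -0.0, -1.485]
force: [-4.1, -1.0, 7.5]
width: -0.3
```

Call:
apply_moves --pt "0 0.1 0 0 0 0" --pt "0 0.05 0 0 0 0" --pt "0 0 0 0 0 0"

```text
clock: 39.58
eef_pos: [436.9, -292.0, 159.0]
tool_rot: [-1.573, -0.001, -1.485]
force: [-3.9, -0.8, 7.8]
width: 0.1
```

Call:
apply_moves --pt "0 0.1 0 0 0 0" --pt "0 0 0 0 0 0"

```text
clock: 39.83
eef_pos: [437.2, -292.1, 157.3]
tool_rot: [-1.573, -0.003, -1.485]
force: [-9.0, 1.9, 26.5]
width: 0.0
```

Call:
apply_moves --pt "0 0.08 0 0 0 0" --pt "0 0 0 0 0 0"

```text
clock: 40.08
eef_pos: [437.5, -292.2, 156.2]
tool_rot: [-1.572, -0.004, -1.485]
force: [-12.5, 3.5, 44.6]
width: 0.1
```

The lever is at its bottom stop: the force jumped to 27–45 N at z≈157. I'll release it up and repeat.

Call:
apply_moves --pt "0 -0.5 0 0 0 0" --pt "0 -0.5 0 0 0 0" --pt "0 -0.5 0 0 0 0" --pt "0 -0.5 0 0 0 0" --pt "0 -0.5 0 0 0 0" --pt "0 -0.5 0 0 0 0" --pt "0 -0.5 0 0 0 0" --pt "0 -0.5 0 0 0 0" --pt "0 0 0 0 0 0" --pt "0 0 0 0 0 0" --pt "0 0 0 0 0 0" --pt "0 0 0 0 0 0"

```text
clock: 41.58
eef_pos: [437.8, -291.2, 310.6]
tool_rot: [-1.572, 0.001, -1.484]
force: [0.6, -0.6, -0.4]
width: 0.2
```

Run:
```python
from h import *
from cell import *
s=read_state();print(s["eef_pos"],s["force"],inpress(s["eef_pos"]))
im=get_image("wrist");c=calibration("wrist");p=(542.7,-282.4,.086)
v=np.clip(255*(im[:,:,::-1]/255.)**.6,0,255).astype('u1')
f=lambda r,a=.55:(40-r*np.cos(a),0,175+r*np.sin(a))
q=w2p(c,place(p,[f(123),f(195)])).round().astype(int).tolist();cv2.line(v,q[0],q[1],(0,0,255),1)
def pl(t,L,col):
    q=w2p(c,place(t,L)).round().astype(np.int32);cv2.polylines(v,[q],True,col,1)
pl(p,[(6,188,56),(6,116,56),(-6,116,56),(-6,188,56)],(0,255,0))
cv2.imwrite("pics/w9.png",v)
```

```text
[ 437.79752545 -291.18363639  310.64773351] [ 0.57296661 -0.56761503 -0.37103112] (np.float64(-105.26924615937995), np.float64(0.25932176357534154))
```

View pics/w9.png

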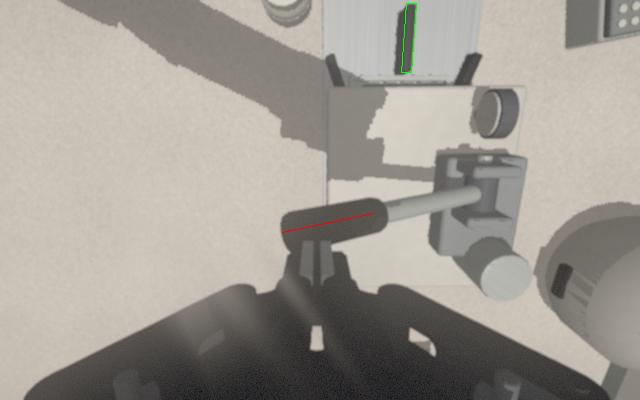

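The lever is back up (axis line centred on the grip) and the tray's grip plate lies in its predicted home outline at (408,38). Second stroke.

Call:
apply_moves --pt "0 0.5 0 0 0 0" --pt "0 0.5 0 0 0 0" --pt "0 0.5 0 0 0 0" --pt "0 0.5 0 0 0 0" --pt "0 0.5 0 0 0 0" --pt "0 0.5 0 0 0 0" --pt "0 0.5 0 0 0 0" --pt "0 0.3 0 0 0 0" --pt "0 0.15 0 0 0 0" --pt "0 0 0 0 0 0" --pt "0 0 0 0 0 0"

```text
clock: 43.0
eef_pos: [437.7, -292.1, 156.9]
tool_rot: [-1.572, -0.003, -1.484]
force: [-9.1, 2.7, 33.9]
width: -0.0
```

Call:
apply_moves --pt "0 -0.5 0 0 0 0" --pt "0 -0.5 0 0 0 0" --pt "0 -0.5 0 0 0 0" --pt "0 -0.5 0 0 0 0" --pt "0 -0.5 0 0 0 0" --pt "0 -0.5 0 0 0 0" --pt "0 -0.5 0 0 0 0" --pt "0 -0.45 0 0 0 0" --pt "0 0 0 0 0 0" --pt "0 0 0 0 0 0" --pt "0 0 0 0 0 0" --pt "0 0 0 0 0 0"

```text
clock: 44.5
eef_pos: [437.8, -291.2, 310.7]
tool_rot: [-1.572, 0.001, -1.484]
force: [-0.2, 0.0, -0.0]
width: -0.3
```

Call:
apply_moves --pt "0 0.5 0 0 0 0" --pt "0 0.5 0 0 0 0" --pt "0 0.5 0 0 0 0" --pt "0 0.5 0 0 0 0" --pt "0 0.5 0 0 0 0" --pt "0 0.5 0 0 0 0" --pt "0 0.5 0 0 0 0" --pt "0 0.3 0 0 0 0" --pt "0 0.15 0 0 0 0" --pt "0 0 0 0 0 0" --pt "0 0 0 0 0 0"

```text
clock: 45.88
eef_pos: [437.7, -292.0, 156.9]
tool_rot: [-1.572, -0.003, -1.484]
force: [-10.1, 3.4, 33.7]
width: -0.3
```

Call:
apply_moves --pt "0 -0.5 0 0 0 0" --pt "0 -0.5 0 0 0 0" --pt "0 -0.5 0 0 0 0" --pt "0 -0.5 0 0 0 0" --pt "0 -0.5 0 0 0 0" --pt "0 -0.5 0 0 0 0" --pt "0 -0.5 0 0 0 0" --pt "0 -0.45 0 0 0 0" --pt "0 0 0 0 0 0" --pt "0 0 0 0 0 0" --pt "0 0 0 0 0 0" --pt "0 0 0 0 0 0"

```text
clock: 47.38
eef_pos: [437.8, -291.2, 310.7]
tool_rot: [-1.572, 0.001, -1.484]
force: [0.2, 0.3, -0.2]
width: -0.0
```

Call:
apply_moves --pt "0 0.5 0 0 0 0" --pt "0 0.5 0 0 0 0" --pt "0 0.5 0 0 0 0" --pt "0 0.5 0 0 0 0" --pt "0 0.5 0 0 0 0" --pt "0 0.5 0 0 0 0" --pt "0 0.5 0 0 0 0" --pt "0 0.3 0 0 0 0" --pt "0 0.15 0 0 0 0" --pt "0 0 0 0 0 0" --pt "0 0 0 0 0 0"

```text
clock: 48.75
eef_pos: [437.7, -292.1, 156.9]
tool_rot: [-1.572, -0.003, -1.484]
force: [-8.8, 2.6, 35.1]
width: -0.3
```

Call:
apply_moves --pt "0 -0.5 0 0 0 0" --pt "0 -0.5 0 0 0 0" --pt "0 -0.5 0 0 0 0" --pt "0 -0.5 0 0 0 0" --pt "0 -0.5 0 0 0 0" --pt "0 -0.5 0 0 0 0" --pt "0 -0.5 0 0 0 0" --pt "0 -0.6 0 0 0 0" --pt "0 -0.5 0 0 0 0" --pt "0 0 0 0 0 0" --pt "0 0 0 0 0 0" --pt "0 0 0 0 0 0"

```text
clock: 50.25
eef_pos: [437.5, -291.1, 336.2]
tool_rot: [-1.572, 0.001, -1.484]
force: [0.1, -0.3, 0.6]
width: 0.2
```

Run:
```python
from h import *
from cell import *
s=read_state();print(s["eef_pos"],s["force"],s["clock"])
im=get_image("wrist");c=calibration("wrist");p=(542.7,-282.4,.086)
v=np.clip(255*(im[:,:,::-1]/255.)**.6,0,255).astype('u1')
f=lambda r,a=.55:(40-r*np.cos(a),0,175+r*np.sin(a))
q=w2p(c,place(p,[f(123),f(195)])).round().astype(int).tolist();cv2.line(v,q[0],q[1],(0,0,255),1)
q=w2p(c,place(p,[(6,188,56),(6,116,56),(-6,116,56),(-6,188,56)])).round().astype(np.int32);cv2.polylines(v,[q],True,(0,255,0),1)
sc=get_image("scene");t=np.clip(255*(sc[:,:,::-1]/255.)**.6,0,255).astype('u1')[110:310,140:400]
cv2.imwrite("pics/end.png",np.vstack([v[:300],cv2.resize(t,(390,300))[:, :].copy() if False else cv2.copyMakeBorder(cv2.resize(t,(390,300)),0,0,0,250,cv2.BORDER_CONSTANT)]))
```

```text
[ 437.52506414 -291.14649238  336.23482072] [ 0.09464148 -0.28284671  0.57595589] 50.25
```

View pics/end.png

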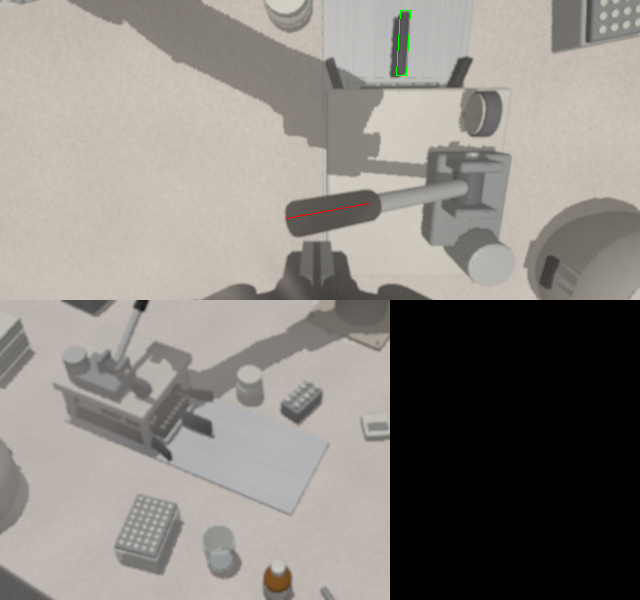

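The lever is up, the tray is home (grip plate inside its predicted outline at (402,45)), a block is visible in the mouth, and the bottle, jar and beaker are standing. Handing in.

```bash
python3 -c "
from cell import *
print(finish_job())"
```

```text
the job is handed in; nothing more can be done
None
```

The job is done and handed in at about 50 s on the robot's clock; `finish_job()` gives no verdict.

- **Loading:** There were three black blocks on the bench, and each went into its own slot (tray y = -28, 28 and 84). The yellow look-alike and the grey finless item were left alone.
- **Tray:** I squared the tray to the press by its grip plate and slid it in. It stopped against 13 N with the tool at y = -125.2, where -125 was predicted for home.
- **Lever:** I gave four strokes. Each was driven onto the bottom stop (27–45 N at tool z ≈ 157) and then fully released.
- **Last checks:** The final pictures show the lever up on its predicted axis and the tray's grip plate in its predicted home outline. The bottle, jar and beaker are standing and the tool is clear at 0 N.

No check failed or disagreed. Two things I could not measure directly: the lever's angle, which I inferred from force, height and pictures, and the blocks deeper in the press. The head hides those; only one was visible, at the mouth. All three were last seen seated before I slid the tray in.

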